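# Set the filter wheel and hold the shutter open at its mark

## Robot

A 6-joint arm with a two-finger parallel gripper is mounted at the origin on a cart in front of the work surface, level with it; the furniture and walls round the work are solid. World frame = base frame: x ahead of the robot, y to its left, z up, the work surface at z = 0. Lengths are in m, angles in rad, forces in N, time in s.
With the tool pointing down it reaches from about 0.25 to 0.725 m from the base axis. Payload 4 kg.
Tool frame: the origin (TCP) lies midway between the tips of the shut fingers; the grasp point (between the pads) lies bot.pinch_z behind it (bot.pinch_z is the distance from the TCP to the grasp point, in m); z points along the fingers, y is the line along which they close (so a half turn about z gives the same grasp; the last joint's range is limited). The gripper opens to 85 mm and grips with 20 to 120 N. Pads are 22 mm wide; open, the fingers measure 114 mm over their backs; the gripper's body (76 mm by 85 mm) begins 54 mm behind the grasp point. The pads swing forward as they close: fully open they stand 13 mm farther back than shut.
Start: joints at [-1.276, 0.241, 0.005, 1.335, 0, 1.571], TCP at [0.145, -0.478, 0.231] pointing down, gripper open.
Joint ranges: [-2.72, 2.72], [-1.05, 1.87], [-1.09, 1.28], [-1.99, 2.15], [-1.42, 1.44], [-3.14, 3.14]. Speed limits (rad/s): [2.79, 2.79, 3.14, 3.14, 3.14, 3.14].

## Interface

Orientations are given as a unit quaternion [x, y, z, w].
In Python, from workcell import bot gives the robot as it stands.
- The arm moves only by the tool step_hand, called after "Call:" as name([rows], argument=value, ...), one row to a line, values as JSON. Schema: {"type":"object","properties":{"rows":{"type":"array","items":{"type":"object","properties":{"drx":{"type":"number"},"dry":{"type":"number"},"drz":{"type":"number"},"tx":{"type":"number"},"ty":{"type":"number"},"tz":{"type":"number"},"jaw":{"type":"number"}},"additionalProperties":false,"required":["jaw"]},"minItems":1,"maxItems":10},"only":{"type":"string"},"quiet":{"type":"boolean"},"lines":{"type":"string"}},"required":["rows"],"additionalProperties":false}. rows is a list of rows, 1 to 10 of them, each an object with the fields drx, dry, drz (a rotation vector in units of 0.1 rad), tx, ty, tz (the shift in units of 25 mm), jaw (the finger opening in m); a field left out counts as zero (the opening has to be given); each row is the pose to reach, as a shift and turn from the pose commanded when the call began, along the tool's axes at that moment; what a row does not reach only later rows make up. A row lasts 1/8 s, in which the tool goes at most 0.0625 m and 0.188 rad, less where a joint would pass 70% of its speed; a pose out of reach is approached as far as the arm can. The fingers move at their own pace and stop on an object; the grip force is fixed at half the most. Time passes only in rows, so rows that do not move let the fingers close. The tool returns the time, the measured TCP pose, the force, the opening and the grip force at its end. only (a regular expression) keeps the lines of the reply that match it, lines (a string "A,B") keeps lines A to B, and quiet returns only ok. Input that does not fit is refused with a message, and nothing moves.
- bot.get_obs(): the state, without advancing time (a new reading comes with each control period).
- bot.camera(name): name is "scene" or "top"; returns the picture (384x512x3 uint8, red, green, blue); there is no depth.
- bot.calibration(name): a dict with "mtx" (3x3 intrinsics, pixels), "R" (3x3) and "t" (3): a world point X has camera coordinates R X + t. Camera axes: x right, y down, z forward; pixel columns grow to the right and rows downward; lengths in m; the calibration is good to about 2 mm. A picture is of the moment at which its call begins. calibration takes no time and is no camera call.
- bot.job_done(): hands the job in; it is judged then, once.
The state is a dict: "clock": time; "joint_pos": joint angles; "joint_vel": joint speeds; "tau": joint torques, N m; "eef_pos": TCP position; "tool_rot": TCP orientation; "ft_force": force on the tool from outside, world axes, zero at the start; "ft_torque": the same for the moment, N m; "grip_width": finger opening in m; "grasp_force": force on a finger pad.
Only numpy, scipy, OpenCV 4.12 (cv2) and the standard library are available. Lean on these libraries where they do the work, as an engineer would, in place of code of your own. Each camera call takes 0.05 s, during which the arm holds its last target. There are 200 camera calls.

## Task

With the shutter of the white bench light source still shut, turn the filter wheel on its top by the black bar until the bar's white pointer end faces the red tooth of the ring round it. Then pull the spring-loaded shutter slide out by its upright black tab until the tab's yellow pointer is level with the white line on the red rider beside the guide, and hold it there against the spring: it flies back if let go, so finish while still gripping the tab. Leave the loose things round the unit where they are.

Things in the scene. Friction and masses are not known exactly. Their poses are not given: they have to be found in the camera images.
- lamp_unit: fixed white housing 66 mm high. Origin on the surface under the filter wheel's axis; housing x -55 to 65, y -55 to 55 mm. Front is -x: there the shutter slides out over an aluminium guide 60 mm wide, 14 mm high, to x -189 mm, with a low lip (19 mm high) at y 22. Left (+y): lens barrel (to y 77, 61 mm high) and a fixed flask (67 mm high, 45 wide, at x 5, y 128)
- wheel_bar: black grip bar on the filter wheel, 50 mm long (its x), 12 mm wide (y), 30 mm tall; turns with the wheel. Origin on the wheel's vertical axis at the bar's foot, 80 mm above the surface; bar top at 110 mm. Its -x end is the pointer end: white stripe on that half of the top and down that end. Under it the wheel, an aluminium disc of 30 mm radius, top at 80 mm
- filter_wheel (a joint): turn of the filter wheel (rad), positive counterclockwise seen from above, from -1.4 to 1.5; at 0 the bar's axes are those of lamp_unit (pointer end to the front). Stays where it is left (friction 0.06 N m)
- ring_mark: fixed black ring round the filter wheel, 46 mm radius, top 70 mm above the surface, with one red tooth 33 to 46 mm from the axis, 74 mm above the surface. Origin on the wheel's axis; -x points from the axis to the tooth, which may stand up to 0.5 rad from the housing's front. The wheel is set when wheel_bar's -x points the same way
- shutter_tab: upright black tab at the outer end of the shutter slide, 12 mm thick (its x, the pull direction), 36 mm wide (y), 42 mm tall. Origin mid-foot, 20 mm above the surface; top at 62 mm. Axes as lamp_unit's. Shut, it stands 112 mm in front (-x) of lamp_unit's origin, with 51 mm of free room behind it to the housing
- shutter (a joint): travel of the shutter slide (m), 0 shut, up to 0.060 pulled out along lamp_unit's -x. A spring pulls it shut: 3.3 N when shut, 130 N/m more as it opens (about 9 N at 45 mm), so it flies shut if let go
- shutter_pointer (a point): tip of the yellow pointer (4 mm wide; its middle counts) at the foot of the tab, on its right (-y) side, with a yellow stripe up the tab above it; 30 mm from the tab's middle and 21.5 mm above the surface; moves with the slide
- rider_mark: fixed red rider on the right (-y) edge of the shutter guide, 10 mm (x) by 12 mm (y), 26 mm tall, with a white line down its middle facing the slide and over its top. Origin on the surface under that line. Axes as lamp_unit's. The pointer is on the mark when its x in this frame is 0, at 20 to 45 mm of travel
- timer: loose bystander, leave alone: beige kitchen-style timer, 62x62x18 mm; origin under its middle
- tube_50: loose bystander, leave alone: clear screw-cap tube lying down, blue cap, 30x114x30 mm; origin under its middle
- cap_a: loose bystander, leave alone: blue screw cap, 46 mm wide, 16 mm tall; origin under its middle
- cap_b: loose bystander, leave alone: blue screw cap, 46 mm wide, 16 mm tall; origin under its middle
- glue_stick: loose bystander, leave alone: upright glue stick, 26 mm wide, 108 mm tall; origin under its middle
- reagent_bottle: loose bystander, leave alone: small bottle with blue cap, 57 mm wide, 101 mm tall; origin under its middle

How it is judged:
By the outcome, as a careful person would: the job done as asked, in the order asked, and still so for the second after the job is handed in, while the arm keeps its last pose, push and grip.
It also fails if it takes over 48 s, if anything falls off the work surface, if the arm or the gripper's body presses on something with over 40 N, if the wrist force passes 120 N, or if a joint passes its speed limit or range.

## Working session

There is one attempt and no reset: what is moved stays moved. The work goes in short steps, Python scripts to look and compute and a tool call to move; the robot and the scene stay as the last step left them, time stands still between calls to the robot, and variables do not carry over. Pictures are saved under pics/ and viewed, at most 10 in all, crops included, and the job is handed in when it is done.

```bash
mkdir -p pics; ls
```

Run:
```python
from workcell import bot
import cv2,numpy as np
for n in("scene","top"):
    cv2.imwrite(f"pics/{n}0.png",cv2.resize(bot.camera(n)[:,:,::-1],(768,576),interpolation=cv2.INTER_CUBIC))
    c=bot.calibration(n);print(n,np.round(c["mtx"],1).tolist(),"cam",np.round(-c["R"].T@c["t"],3))
o=bot.get_obs();print(o["clock"],o["eef_pos"],o["tool_rot"],bot.pinch_z,o["grip_width"])
```

```text
pics
workcell.py
scene [[426.0, 0.0, 253.5], [0.0, 426.0, 189.3], [0.0, 0.0, 1.0]] cam [-0.216  0.63   0.826]
top [[398.8, 0.0, 258.7], [0.0, 398.8, 190.8], [0.0, 0.0, 1.0]] cam [0.476 0.046 1.3  ]
0.1 [ 0.14509996 -0.47788736  0.23049948] [ 9.89157699e-01  1.46854147e-01 -1.42033109e-04 -9.41361173e-04] 0.0187 0.08523158449905695
```

View pics/scene0.png

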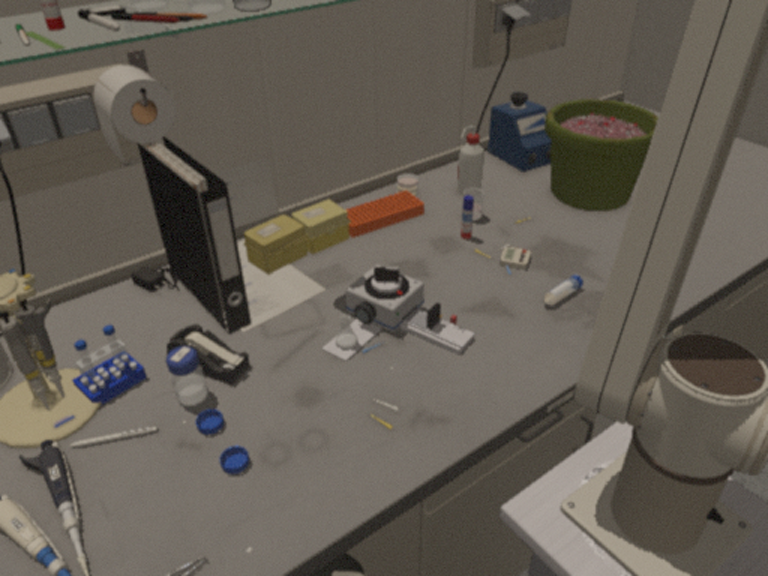

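View pics/top0.png

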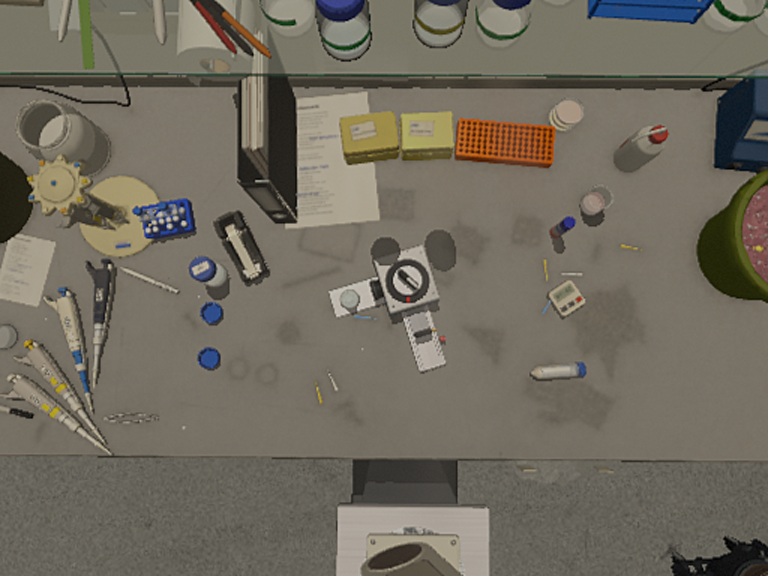

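Scene and top both show the unit near (407,281) in the top view (768 px scale), with its guide running toward the robot and ending near (430,368), and the rider red at (442,340). I'll zoom in.

Run:
```python
from workcell import bot
import cv2,numpy as np
a=bot.camera("top")[155:255,215:305,::-1]; b=bot.camera("scene")[165:240,220:325,::-1]
cv2.imwrite("pics/crop1.png",np.hstack([cv2.resize(a,(378,420),interpolation=cv2.INTER_CUBIC),cv2.resize(b,(420,300),interpolation=cv2.INTER_CUBIC).__class__ and cv2.copyMakeBorder(cv2.resize(b,(420,300),interpolation=cv2.INTER_CUBIC),0,120,0,0,0)]))
```

```text
(no output)
```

View pics/crop1.png

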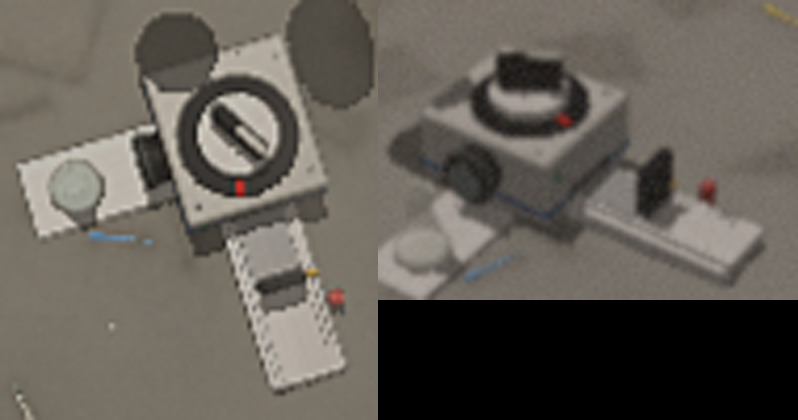

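The crop shows the wheel ring centred at (237,134), the red tooth at (240,187), and the bar from (213,105) to its white end at (265,158). The tab is at (281,285), the yellow pointer at (312,272) and the rider at (336,297). Next I'll measure these with masks.

Create h.py:
```python
from workcell import bot
import cv2,numpy as np
from scipy.spatial.transform import Rotation as Ro
def ray(n,uv,z):
    c=bot.calibration(n);C=-c["R"].T@c["t"];d=c["R"].T@np.linalg.solve(c["mtx"],[uv[0],uv[1],1]);return C+d*(z-C[2])/d[2]
def blobs(img,lo,hi,box,mn=3):
    x0,y0,x1,y1=box;m=cv2.inRange(cv2.cvtColor(img,cv2.COLOR_RGB2HSV),lo,hi)
    k=np.zeros_like(m);k[y0:y1,x0:x1]=m[y0:y1,x0:x1]
    n,l,s,c=cv2.connectedComponentsWithStats(k)
    return [(int(s[i,4]),c[i].round(2)) for i in range(1,n) if s[i,4]>=mn],k
```

Run:
```python
from h import *
im=bot.camera("top");box=(215,155,305,255)
red,_=blobs(im,(0,110,70),(8,255,255),box);red2,_=blobs(im,(172,110,70),(180,255,255),box)
yel,_=blobs(im,(12,110,110),(30,255,255),box,2)
print("red",red,red2,"yel",yel)
_,k=blobs(im,(0,0,0),(180,255,75),(252,168,292,206))
cs,_=cv2.findContours(k,cv2.RETR_EXTERNAL,cv2.CHAIN_APPROX_NONE)
c=max(cs,key=cv2.contourArea);e=cv2.fitEllipse(c);print("ring",e,ray("top",e[0],.07))
# white housing/guide
for nm,b in(("house",(245,160,295,210)),("guide",(266,206,300,250))):
    _,k=blobs(im,(0,0,135),(180,60,255),b)
    cs,_=cv2.findContours(cv2.morphologyEx(k,cv2.MORPH_CLOSE,np.ones((3,3))),cv2.RETR_EXTERNAL,cv2.CHAIN_APPROX_NONE)
    c=max(cs,key=cv2.contourArea);r=cv2.minAreaRect(c);print(nm,r,cv2.boxPoints(r).round(1).tolist())
    z=.066 if nm=="house" else .014
    print(np.array([ray("top",p,z)[:2] for p in cv2.boxPoints(r)]).round(4).tolist())
# bar white stripe and dark
_,k=blobs(im,(0,0,0),(180,255,75),(262,176,282,196));
g=cv2.cvtColor(im,cv2.COLOR_RGB2GRAY);print(g[176:198,261:283])
```

```text
red [(10, array([271.8, 199.5])), (11, array([294.45, 225.36]))] [] yel [(5, array([288.8, 219.4]))]
ring ((271.373046875, 186.93411254882812), (27.076133728027344, 27.948732376098633), 106.93045043945312) [0.62037427 0.01329088 0.07      ]
house ((264.4837646484375, 187.19729614257812), (37.27538299560547, 47.12726593017578), 72.89727020263672) [[236.5, 176.3000030517578], [281.5, 162.5], [292.5, 198.10000610351562], [247.39999389648438, 211.89999389648438]]
[[0.6535, 0.1223], [0.6983, -0.0183], [0.5864, -0.0525], [0.5425, 0.0869]]
guide ((282.77386474609375, 226.6046905517578), (37.642696380615234, 18.837814331054688), 72.75853729248047) [[268.20001220703125, 211.39999389648438], [286.20001220703125, 205.8000030517578], [297.29998779296875, 241.8000030517578], [279.3999938964844, 247.39999389648438]]
[[0.5474, 0.0217], [0.5658, -0.0363], [0.4509, -0.0719], [0.4328, -0.0144]]
[[120  74  55  57  54  55  53  52  45  44  41  42  43  49  52  58  58  57
   55  68 131 172]
 [ 89  58  53  58  54  50  40  87 109 144 149 184 154  85  64  50  54  58
   61  55  71 128]
 [ 55  54  55  55  46  9
[... 1136 characters left out ...]
9  91  47  34  79 158 174 127
  187 134  67  61]
 [ 53  42 152 190 185 180 180 183 184 191 116  91  89  59  31  79 120 150
  178 100  58  63]
 [ 54  48  67 175 188 184 180 179 180 186 177 181 117  89  57  30  63 112
  112  68  60  66]
 [ 55  53  40  94 179 191 184 181 182 184 187 189 179 115  89  92  97  76
   52  58  63  65]
 [ 52  56  51  41  98 148 189 190 187 185 184 184 188 185 123 103  82  55
   57  63  64  65]
 [ 52  56  54  51  42  66 122 165 179 194 196 194 201 177 111  71  50  43
   59  65  64  61]
 [ 44  52  55  56  51  44  51  84  98 123 121 119 122  91  59  43  42  57
   62  62  60  53]
 [ 88  45  54  54  55  55  53  44  44  33  40  43  42  46  50  57  56  62
   62  58  48 153]]
```

Add to h.py:
```python
def wcent(im,box,kind):
    x0,y0,x1,y1=box;f=im[y0:y1,x0:x1].astype(float)
    if kind=="red": w=f[...,0]-np.maximum(f[...,1],f[...,2])
    else: w=np.minimum(f[...,0],f[...,1])-f[...,2]
    w=np.clip(w-25,0,None);yy,xx=np.mgrid[y0:y1,x0:x1];return np.array([(w*xx).sum(),(w*yy).sum()])/w.sum()
def tri(a,b):
    A=[];B=[]
    for n,p in(("top",a),("scene",b)):
        c=bot.calibration(n);C=-c["R"].T@c["t"];d=c["R"].T@np.linalg.solve(c["mtx"],[*p,1]);d/=np.linalg.norm(d)
        P=np.eye(3)-np.outer(d,d);A.append(P);B.append(P@C)
    return np.linalg.lstsq(np.vstack(A),np.hstack(B),rcond=None)[0]
def avg(n,k=4): return np.mean([bot.camera(n).astype(float) for _ in range(k)],0)
```

Run:
```python
from h import *
t=avg("top");s=avg("scene")
ellc=[]
for th in(95,110,120):
    k=np.zeros(t.shape[:2],np.uint8);k[168:206,252:292]=(t[168:206,252:292].mean(2)<th)*255
    c=max(cv2.findContours(k,0,cv2.CHAIN_APPROX_NONE)[0],key=cv2.contourArea);e=cv2.fitEllipse(cv2.convexHull(c));ellc.append(ray("top",e[0],.07)[:2]);print(th,e,ellc[-1])
a=wcent(t,(264,192,280,206),"red");w=ray("top",a,.074);print("tooth top",a,w)
r=wcent(t,(289,220,301,232),"red");print("rider",r,ray("top",r,.024))
y=wcent(t,(283,214,293,224),"y");print("yel",y)
g=lambda x,yv:(int(220+x/4),int(165+yv/4))
S=s.astype(np.uint8)
print("scene red",blobs(S,(0,110,60),(8,255,255),(220,165,325,240))[0],blobs(S,(172,110,60),(180,255,255),(220,165,325,240))[0],"y",blobs(S,(12,110,90),(30,255,255),(280,200,310,225),1)[0])
at=wcent(s,(262,189,274,200),"red");rt=wcent(s,(296,206,310,220),"red")
print(at,ray("scene",at,.073),rt,tri(a,at),tri(r,rt))
```

```text
95 ((267.95062255859375, 183.68118286132812), (28.92314910888672, 40.477806091308594), 137.5915985107422) [0.63047982 0.0239601 ]
110 ((267.5843811035156, 183.8369598388672), (29.706493377685547, 40.228660583496094), 132.95175170898438) [0.62998471 0.02509559]
120 ((267.95513916015625, 183.78599548339844), (29.157886505126953, 40.50538635253906), 135.5889434814453) [0.63015177 0.02394456]
tooth top [271.59642401 199.30108557] [0.58151441 0.01256834 0.074     ]
rider [294.54688181 225.20846053] [ 0.50346039 -0.06222972  0.024     ]
yel [288.82113821 219.32249322]
scene red [(13, array([266.15, 194.54])), (12, array([302.08, 212.17]))] [] y []
[266.0286783  194.57169576] [0.58215901 0.01349579 0.073     ] [302.07507082 211.5927762 ] [0.58195949 0.01296002 0.07284533] [ 0.50373056 -0.06223043  0.02118811]
```

Run:
```python
from h import *
from scipy.ndimage import map_coordinates
from scipy.optimize import least_squares
t=avg("top").mean(2)
c0=np.array([271.4,187.0])
for nm,R0,z in(("outer",(11.5,17),.07),("inner",(7,11.5),.08)):
    P=[]
    for th in np.arange(0,2*np.pi,.06):
        rr=np.arange(R0[0],R0[1],.1);u=c0[0]+rr*np.cos(th);v=c0[1]+rr*np.sin(th)
        d=np.gradient(map_coordinates(t,[v,u],order=1));d=d if nm=="outer" else -d
        i=d.argmax()
        if d[i]>2: P.append(ray("top",(u[i],v[i]),z)[:2])
    P=np.array(P)
    f=least_squares(lambda p:np.hypot(*(P-p[:2]).T)-p[2],[.62,.013,.04],loss="soft_l1",f_scale=.0005)
    print(nm,len(P),f.x,np.median(abs(f.fun)), "tooth psi",np.arctan2(f.x[1]-.01257,f.x[0]-.5815),np.arctan2(f.x[1]-.01296,f.x[0]-.582))
q=bot.get_obs();print(q["clock"])
T=Ro.from_quat(q["tool_rot"]);print("tool-frame delta to wheel", T.inv().apply(np.array([.6205,.0132,.16])-q["eef_pos"]))
```

```text
outer 102 [0.62041134 0.01416513 0.04586822] 0.0006607724191058165 tooth psi 0.04097111212825011 0.031364131589072614
inner 105 [0.62118356 0.01424449 0.02973519] 0.0005215610465643013 tooth psi 0.04217108749805695 0.03276965664308927
0.85
tool-frame delta to wheel [ 0.59757853 -0.33235875  0.0713132 ]
```

Units first: shifts go in units of 25 mm and turns go in units of 0.1 rad. So 0.06 m is 2.4, 0.56 m is 22.4, -0.555 rad is -5.55.

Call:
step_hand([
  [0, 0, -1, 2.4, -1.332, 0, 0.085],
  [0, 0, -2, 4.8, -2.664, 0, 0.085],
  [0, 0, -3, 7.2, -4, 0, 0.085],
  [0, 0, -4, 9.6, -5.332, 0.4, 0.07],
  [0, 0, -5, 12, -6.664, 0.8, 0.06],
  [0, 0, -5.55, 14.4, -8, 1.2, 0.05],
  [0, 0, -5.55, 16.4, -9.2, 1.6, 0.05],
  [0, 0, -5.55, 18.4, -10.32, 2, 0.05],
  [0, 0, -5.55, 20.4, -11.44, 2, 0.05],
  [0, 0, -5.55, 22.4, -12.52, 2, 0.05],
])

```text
refused: rows[0]: [0, 0, -1, 2.4, -1.332, 0, 0.085] is not of type 'object' (schema: type "object"). Nothing was moved.
```

The call was refused and nothing moved: it wants a list of objects with named fields. Same move again in that form.

Call:
step_hand([
  {"drz":-1, "tx":2.4, "ty":-1.332, "jaw":0.085},
  {"drz":-2, "tx":4.8, "ty":-2.664, "jaw":0.085},
  {"drz":-3, "tx":7.2, "ty":-4, "jaw":0.085},
  {"drz":-4, "tx":9.6, "ty":-5.332, "tz":0.4, "jaw":0.07},
  {"drz":-5, "tx":12, "ty":-6.664, "tz":0.8, "jaw":0.06},
  {"drz":-5.55, "tx":14.4, "ty":-8, "tz":1.2, "jaw":0.05},
  {"drz":-5.55, "tx":16.4, "ty":-9.2, "tz":1.6, "jaw":0.05},
  {"drz":-5.55, "tx":18.4, "ty":-10.32, "tz":2, "jaw":0.05},
  {"drz":-5.55, "tx":20.4, "ty":-11.44, "tz":2, "jaw":0.05},
  {"drz":-5.55, "tx":22.4, "ty":-12.52, "tz":2, "jaw":0.05},
])

```text
clock: 2.1
eef_pos: [0.5773, -0.0288, 0.1814]
tool_rot: [0.911, 0.412, -0.0, 0.0]
ft_force: [1.1, -1.2, 1.1]
grip_width: 0.0497
grasp_force: 0.0
```

Add to h.py:
```python
def delta(pos,yaw):
    "tool-frame shift and rz to reach world pos, tool-down yaw"
    q=bot.get_obs();T=Ro.from_quat(q["tool_rot"]);x=T.apply([1,0,0]);y0=np.arctan2(x[1],x[0])
    print("clock",q["clock"],"pos",q["eef_pos"].round(4),"yaw",round(y0,4),"tilt",T.apply([0,0,1]).round(3),"F",q["ft_force"].round(1),"w",round(q["grip_width"],4))
    print("delta",T.inv().apply(np.array(pos)-q["eef_pos"]).round(4),"rz",round(-(yaw-y0),4))
```

```bash
python3 -c "
from h import *
delta([.6208,.0142,.087],.85)"
```

```text
clock 2.1 pos [ 0.5773 -0.0288  0.1814] yaw 0.85 tilt [-0. -0. -1.] F [ 1.1 -1.2  1.1] w 0.0497
delta [0.061  0.0043 0.0943] rz 0.0
```

Call:
step_hand([
  {"tx":1.6, "ty":0.12, "jaw":0.05},
  {"tx":2.44, "ty":0.172, "tz":1.2, "jaw":0.05},
  {"tx":2.44, "ty":0.172, "tz":2.4, "jaw":0.05},
  {"tx":2.44, "ty":0.172, "tz":3.4, "jaw":0.05},
  {"tx":2.44, "ty":0.172, "tz":3.772, "jaw":0.05},
  {"tx":2.44, "ty":0.172, "tz":3.772, "jaw":0.05},
])

```text
clock: 2.85
eef_pos: [0.6194, 0.0124, 0.087]
tool_rot: [0.911, 0.412, -0.0, -0.0]
ft_force: [-0.4, 0.4, 0.1]
grip_width: 0.0501
grasp_force: 0.0
```

```bash
python3 -c "
from h import *
delta([.6208,.0142,.087],.041)
a=bot.camera('scene')[140:215,215:315,::-1]
cv2.imwrite('pics/s2.png',cv2.resize(a,(600,450),interpolation=cv2.INTER_CUBIC))"
```

```text
clock 2.85 pos [0.6194 0.0124 0.087 ] yaw 0.8497 tilt [-0.001 -0.    -1.   ] F [-0.4  0.4  0.1] w 0.0501
delta [ 0.0022 -0.0001  0.    ] rz 0.8087
```

View pics/s2.png

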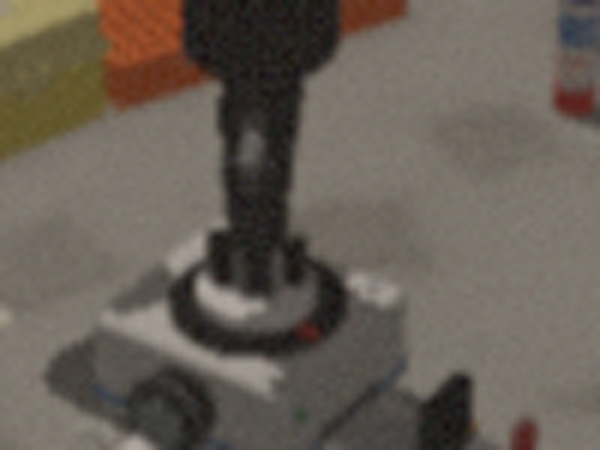

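The gripper sits over the bar, with a finger either side of it near (255,260). Next I'll close on it.

Call:
step_hand([
  {"jaw":0.03},
  {"jaw":0.01},
  {"jaw":0.005},
  {"jaw":0.005},
  {"jaw":0.005},
  {"jaw":0.005},
])

```text
clock: 3.65
eef_pos: [0.6191, 0.0136, 0.0888]
tool_rot: [0.911, 0.413, 0.0, -0.001]
ft_force: [-4.4, 3.3, 5.5]
grip_width: 0.0104
grasp_force: 60.1
```

```bash
python3 -c "
from h import *
delta([.6208,.0142,.087],.041); print(bot.get_obs()['ft_torque'])"
```

```text
clock 3.65 pos [0.6191 0.0136 0.0888] yaw 0.8505 tilt [-0.     0.002 -1.   ] F [-4.4  3.3  5.5] w 0.0104
delta [0.0015 0.0009 0.0018] rz 0.8095
[ 0.53944435  0.84099423 -0.01061008]
```

In the tool's units: -0.001 m is -0.04, 0.81 rad is 8.1.

Call:
step_hand([
  {"drz":1.3, "tz":-0.04, "jaw":0.005},
  {"drz":2.7, "tz":-0.04, "jaw":0.005},
  {"drz":4, "tz":-0.04, "jaw":0.005},
  {"drz":5.3, "tz":-0.04, "jaw":0.005},
  {"drz":6.6, "tz":-0.04, "jaw":0.005},
  {"drz":7.6, "tz":-0.04, "jaw":0.005},
  {"drz":8.1, "tz":-0.04, "jaw":0.005},
  {"drz":8.1, "tz":-0.04, "jaw":0.005},
  {"drz":8.1, "tz":-0.04, "jaw":0.005},
])

```text
clock: 4.78
eef_pos: [0.6182, 0.0153, 0.0889]
tool_rot: [1.0, 0.021, -0.001, -0.003]
ft_force: [-5.3, 7.5, 2.7]
grip_width: 0.0107
grasp_force: 59.6
```

```bash
python3 -c "
from h import *
delta([.6208,.0142,.087],.041); print(bot.get_obs()['ft_torque'])"
```

```text
clock 4.775 pos [0.6182 0.0153 0.0889] yaw 0.0419 tilt [-0.002  0.005 -1.   ] F [-5.3  7.5  2.7] w 0.0107
delta [0.0025 0.0012 0.0018] rz 0.0009
[ 1.29386037  0.75522672 -0.05725839]
```

In the tool's units: -0.157 m is -6.28, 0.154 m is 6.16, 0.51 rad is 5.1.

Call:
step_hand([
  {"jaw":0.05},
  {"jaw":0.05},
  {"tz":-1.6, "jaw":0.05},
  {"tz":-4, "jaw":0.045},
  {"drz":1.5, "tx":-1.6, "ty":1.6, "tz":-4, "jaw":0.045},
  {"drz":3.3, "tx":-3.2, "ty":3.2, "tz":-4, "jaw":0.045},
  {"drz":5.1, "tx":-4.8, "ty":4.8, "tz":-4, "jaw":0.045},
  {"drz":6.9, "tx":-6.28, "ty":6.16, "tz":-4, "jaw":0.045},
  {"drz":8.7, "tx":-6.28, "ty":6.16, "tz":-4, "jaw":0.045},
  {"drz":10.5, "tx":-6.28, "ty":6.16, "tz":-4, "jaw":0.045},
])

```text
clock: 6.02
eef_pos: [0.4116, -0.2344, 0.1892]
tool_rot: [0.953, -0.295, 0.013, -0.063]
ft_force: [0.4, -0.3, -0.2]
grip_width: 0.0452
grasp_force: 0.0
```

Run:
```python
from h import *
delta([.5138,-.0189,.12],-1.27)
t=avg("top")
cv2.imwrite("pics/t3.png",cv2.resize(t[165:240,235:310,::-1],(600,600),interpolation=cv2.INTER_CUBIC))
```

```text
clock 6.025 pos [ 0.4116 -0.2344  0.1892] yaw -0.5992 tilt [ 0.062  0.113 -0.992] F [ 0.4 -0.3 -0.2] w 0.0452
delta [-0.0362 -0.2247  0.0994] rz 0.6708[ WARN:0@5.347] global loadsave.cpp:1063 imwrite_ Unsupported depth image for selected encoder is fallbacked to CV_8U.
```

View pics/t3.png

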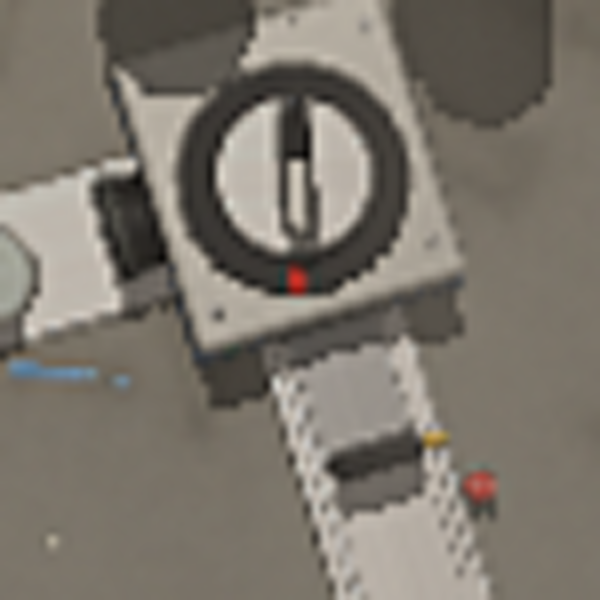

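The stripe runs from (297,160) to (299,235), and the tooth is at (298,280), so they look aligned. The shutter is still shut, with its pointer at (435,438) and the rider at (480,487). Next I'll measure the bar's angle numerically and check the arm state.

Run:
```python
from h import *
from scipy.ndimage import map_coordinates
delta([.5138,-.0189,.12],-1.27);o=bot.get_obs();print(np.round(o["joint_pos"],3),np.round(o["joint_vel"],3))
t=avg("top",3);g=t.mean(2)
# bar row-wise midline: dark extent edges against white disc
P=[]
for v in range(179,193):
    u=np.arange(264,281,.05);p=map_coordinates(g,[np.full_like(u,v),u],order=1);d=np.gradient(p)
    m=(u>267)&(u<272.5);n=(u>=271.5)&(u<277)
    l=u[m][d[m].argmin()];r=u[n][d[n].argmax()];P.append((v,l,r,(l+r)/2))
P=np.array(P);print(P.round(2).tolist())
# stripe centroid per row
for v in range(186,194):
    print(v,g[v,268:277].round().astype(int))
a=wcent(t,(264,192,280,206),"red");w=ray("top",a,.074);print("tooth",a,w)
q=np.polyfit(P[:,0],P[:,3],1);A=ray("top",(np.polyval(q,180),180),.11);B=ray("top",(np.polyval(q,192),192),.11);print("psi bar",np.arctan2(A[1]-B[1],A[0]-B[0]),A,B)
```

```text
clock 6.225 pos [ 0.4124 -0.2334  0.1889] yaw -0.596 tilt [ 0.061  0.113 -0.992] F [ 0.1 -0.2 -0.3] w 0.0447
delta [-0.0356 -0.2237  0.0988] rz 0.674
[-0.597  0.222 -0.138  1.224  0.128  3.141] [ 0.032  0.006  0.004 -0.001  0.001  0.001]
[[179.0, 269.05, 273.3, 271.18], [180.0, 269.05, 273.15, 271.1], [181.0, 269.3, 273.75, 271.53], [182.0, 269.05, 273.75, 271.4], [183.0, 269.6, 273.7, 271.65], [184.0, 269.3, 273.8, 271.55], [185.0, 272.2, 273.25, 272.73], [186.0, 272.05, 273.75, 272.9], [187.0, 272.35, 273.25, 272.8], [188.0, 272.3, 274.15, 273.23], [189.0, 272.2, 274.75, 273.48], [190.0, 269.05, 274.05, 271.55], [191.0, 269.3, 274.7, 272.0], [192.0, 269.2, 274.6, 271.9]]
186 [189 163  59 173 188  73 178 184 179]
187 [189 162  57 168 184  71 180 185 180]
188 [186 160  56 169 185  75 113 179 181]
189 [189 162  57 168 186  79  72 181 184]
190 [190 163  56 168 186  81  75 184 185]
191 [187 189  77 168 187  81  75 183 185]
192 [185 195  84 147 186  95  78 181 184]
193 [184 193  83  75 139  90  83 184 189]
tooth [271.58857442 199.63207547] [0.58049013 0.01258884 0.074     ]
psi bar 0.10328002931560008 [0.63669201 0.01401439 0.11      ] [0.60041526 0.01025435 0.11      ]
```

Run:
```python
from h import *
from scipy.ndimage import map_coordinates
from scipy.optimize import least_squares
t=avg("top",3);g=t.mean(2)
print("bar");
for v in range(176,196): print(v,g[v,266:278].round().astype(int))
print("tooth r-g");print((t[...,0]-t[...,1])[195:204,267:277].round().astype(int))
c=bot.calibration("top")
def proj(n,X):
    c=bot.calibration(n);p=c["mtx"]@(c["R"]@np.array(X)+c["t"]);return p[:2]/p[2]
for ps in(0.0,.04,.08):
    d=np.array([np.cos(ps),np.sin(ps),0]);C=np.array([.6208,.0142,.0])
    print(ps,"bar ends",proj("top",C+[0,0,.11]+.025*d).round(2),proj("top",C+[0,0,.11]-.025*d).round(2),"tooth",proj("top",C+[0,0,.074]-.0395*d).round(2))
s=avg("scene",3);h=s.mean(2)
c0=proj("scene",[.6208,.0142,.07]);P=[]
for th in np.arange(np.pi*.95,2*np.pi*1.02,.05):
    dw=None
    rr=np.arange(8,24,.1);u=c0[0]+rr*np.cos(th);v=c0[1]+rr*np.sin(th)
    W=np.array([ray("scene",(a,b),.07)[:2] for a,b in zip(u,v)]);rad=np.hypot(*(W-[.6208,.0142]).T)
    m=(rad>.041)&(rad<.051);d=np.gradient(map_coordinates(h,[v,u],order=1))[m]
    if len(d) and d.max()>2: P.append(W[m][d.argmax()])
P=np.array(P);f=least_squares(lambda p:np.hypot(*(P-p[:2]).T)-.046,[.62,.014],loss="soft_l1",f_scale=.0005)
a=wcent(s,(262,189,274,200),"red");w=ray("scene",a,.073);print("scene ctr",f.x,len(P),np.median(abs(f.fun)),"tooth",w,"psi",np.arctan2(f.x[1]-w[1],f.x[0]-w[0]))
```

```text
bar
176 [55 54 51 52 53 56 56 55 55 55 58 59]
177 [ 48  40  95 117  86  76  48 102  79  48  48  55]
178 [ 86 179 193 169  86  58  47 108 181 188 140  67]
179 [176 193 198 147  63  44  46 104 191 195 186 155]
180 [191 189 196 136  57  45  48  70 187 189 187 187]
181 [187 187 195 135  57  47  50  37 187 187 182 185]
182 [184 185 194 135  56  48  51  29 189 188 182 182]
183 [185 186 195 135  55  47  47  30 189 188 182 181]
184 [185 186 195 134  50  35  37  25 187 188 182 181]
185 [183 184 190 157  59 160 175  70 180 183 179 177]
186 [182 183 190 164  59 172 187  73 179 184 179 177]
187 [183 183 188 162  57 169 184  71 180 186 179 178]
188 [181 181 187 160  56 169 185  75 113 179 180 178]
189 [182 183 189 162  57 169 186  79  71 181 184 180]
190 [185 185 190 163  56 167 186  81  76 185 186 182]
191 [185 184 187 189  77 168 187  80  74 183 184 181]
192 [185 183 184 195  83 148 187  95  79 181 184 182]
193 [189 185 185 193  83  75 140  90  83 184 189 195]
194 [166 195 192 195 150  77  82  63  87 193 172 141]
195 [ 87 120 164 198 202 121  85  95  98 135  96  57]
tooth r-g
[[  5   8   9   7 
[... 152 characters left out ...]
]
 [  3   2   0 -11 126 129  36  -3   3   2]
 [  3   3  -1 -11 123 141  42  -4   2   2]
 [  7   3   0  -7  74  96  19  -1   2   4]
 [  7   7   6   3   3   4   2   6   5   7]
 [  7   7   7   6   5   4   6   7   6   6]]
0.0 bar ends [271.46 177.  ] [271.4  193.52] tooth [271.07 199.37]
0.04 bar ends [271.13 177.01] [271.74 193.52] tooth [271.58 199.36]
0.08 bar ends [270.8  177.02] [272.07 193.5 ] tooth [272.09 199.33]Traceback (most recent call last):
  File "<stdin>", line 19, in <module>
  File "h.py", line 5, in ray
    c=bot.calibration(n);C=-c["R"].T@c["t"];d=c["R"].T@np.linalg.solve(c["mtx"],[uv[0],uv[1],1]);return C+d*(z-C[2])/d[2]
ValueError: time passes only in moves, steps and waits
```

Bar and tooth agree at psi ≈ 0.04 (predicted tooth column 271.58, seen 271.59), so the wheel is set. The odd arm pose came from J6 hitting its limit. I'll turn the other way for the tab, to yaw +1.87.

In the tool's units: -1.8 rad is -18.

Call:
step_hand([
  {"drz":-1.8, "jaw":0.045},
  {"drz":-3.6, "jaw":0.045},
  {"drz":-5.4, "jaw":0.045},
  {"drz":-7.2, "jaw":0.045},
  {"drz":-9, "jaw":0.045},
  {"drz":-10.8, "jaw":0.045},
  {"drz":-12.6, "jaw":0.045},
  {"drz":-14.4, "jaw":0.045},
  {"drz":-16.2, "jaw":0.045},
  {"drz":-18, "jaw":0.045},
])

```text
clock: 7.92
eef_pos: [0.4125, -0.2325, 0.1885]
tool_rot: [0.821, 0.568, 0.057, -0.03]
ft_force: [-0.2, 1.0, 0.7]
grip_width: 0.0447
grasp_force: 0.0
```

```bash
sed -i 's/^def ray/_C={n:bot.calibration(n) for n in ("top","scene")}\ndef ray/; s/c=bot.calibration(n)/c=_C[n]/' h.py
```

Run:
```python
from h import *
delta([.5138,-.0189,.12],1.873)
t=avg("top",2);s=avg("scene",2)
pt=wcent(t,(283,214,293,224),"y");rt=wcent(t,(289,220,301,232),"red")
f=s[200:222,284:312];w=np.minimum(f[...,0],f[...,1])-f[...,2];print((w[:,6:20]).round().astype(int))
rs=wcent(s,(296,206,310,220),"red")
P=ray("top",pt,.025);R=ray("top",rt,.024);ux=np.array([np.cos(.302),np.sin(.302),0])
print(pt,rt,P,R,"travel",(P-R)@ux,"tri rider",tri(rt,rs),"O->rider",(np.array([.6208,.0142,0])-R)@ux,"O->ptr",(np.array([.6208,.0142,0])-P)@ux)
```

```text
clock 7.925 pos [ 0.4125 -0.2325  0.1885] yaw 1.2117 tilt [ 0.06   0.114 -0.992] F [-0.2  1.   0.7] w 0.0447
delta [0.2249 0.0182 0.0983] rz -0.6613
[[ 8 10  8  8  8  9  8  6  9  8  8  7  8  9]
 [ 8  9  8 10  8  8  8  8  9  8  8  6  6  8]
 [ 6  4  6  6  8  6  8  8  7  8  8 10  8  7]
 [ 0 -2  1  6  6 10  8  6  7  8  8  8  8  8]
 [ 0  2  5  6  7  7  8  8  9 10  8  6  6 10]
 [ 0  2  4  4  6  8  8  6  8  8 10  8  8  8]
 [-1  4  0  6  8  8  9  9  8  7 10  8  9 10]
 [ 2 -3  4  4  8  8  8 10 10  8  8  7 10  8]
 [ 4  4  2  4  8  8  8  8  9  8  8  8  8 10]
 [ 0  0  2 14 15 10  8  6  6  7 10  8  8  8]
 [ 4  2  6 22 24 12  7  8 10 10  6  8  7  6]
 [-1  6  6 23 18 10  8  8  8  6  7  6  6  4]
 [ 4  2  5 11  8  8  8  8  8  9  6  5  6  5]
 [ 4  0  2  4  6  6  8  6  6  7  5  4  4  2]
 [ 2  3  3  4  5  6  6  5  7  8  4  3  4  5]
 [ 4  2  2  5  5  5  6  5  7  7  6  5  4  3]
 [ 4  4  2  7  6  4  6  6  6  6  6  6  6  6]
 [ 2  2  4  2  6  6  4  6  5  8  7  6  7  6]
 [ 2  5  6  6  5  5  6  8  6  7  8  6  5  6]
 [ 2  3  2  4  6  6  6  7  6  7  6  6  6  6]
 [ 4  4  4  6  5  6  6  6  6  4  6  8  5  6]
 [ 4  6  6  6  7  6  6  8  7  7  5  8  7  6]]
[288.83377309 219.32189974] [294.55555556 225.21111111] [ 0.5220211  -0.04397836  0.025     ] [ 0.50345217 -0.06225732  0.024     ] travel 0.023165286067772104 tri rider [ 0.50376338 -0.0622253   0.02106113] O->rider 0.13477780711100468 O->ptr 0.11161252104323255
```

Add to h.py:
```python
def full(pos,yaw):
    q=bot.get_obs();T=Ro.from_quat(q["tool_rot"]);x=np.array([np.cos(yaw),np.sin(yaw),0]);z=np.array([0,0,-1.]);G=Ro.from_matrix(np.c_[x,np.cross(z,x),z])
    print("clock",q["clock"],"pos",q["eef_pos"].round(4),"F",q["ft_force"].round(1),"w",round(q["grip_width"],4),"gf",q["grasp_force"])
    print("row",(T.inv()*G).as_rotvec().round(4),T.inv().apply(np.array(pos)-q["eef_pos"]).round(4))
```

```bash
python3 -c "
from h import *
full([.5138,-.0182,.13],1.873)"
```

```text
clock 8.125 pos [ 0.4125 -0.2326  0.1885] F [-0.4 -0.9  0.7] w 0.0453 gf 0.0
row [ 0.0569 -0.1186 -0.6705] [0.2271 0.0161 0.0885]
```

In the tool's units: 0.2271 m is 9.084, 0.2 m is 8, -0.6705 rad is -6.705.

Call:
step_hand([
  {"drx":0.14, "dry":-0.3, "drz":-1.7, "tx":2, "ty":0.14, "tz":0.8, "jaw":0.045},
  {"drx":0.28, "dry":-0.6, "drz":-3.4, "tx":4, "ty":0.28, "tz":1.56, "jaw":0.045},
  {"drx":0.42, "dry":-0.9, "drz":-5, "tx":6, "ty":0.42, "tz":2.34, "jaw":0.045},
  {"drx":0.569, "dry":-1.186, "drz":-6.705, "tx":8, "ty":0.56, "tz":3.12, "jaw":0.045},
  {"drx":0.569, "dry":-1.186, "drz":-6.705, "tx":9.084, "ty":0.644, "tz":3.54, "jaw":0.045},
  {"drx":0.569, "dry":-1.186, "drz":-6.705, "tx":9.084, "ty":0.644, "tz":3.54, "jaw":0.045},
  {"drx":0.569, "dry":-1.186, "drz":-6.705, "tx":9.084, "ty":0.644, "tz":3.54, "jaw":0.045},
])

```text
clock: 9.0
eef_pos: [0.5129, -0.0185, 0.13]
tool_rot: [0.592, 0.806, -0.0, 0.0]
ft_force: [0.5, 0.1, -0.4]
grip_width: 0.0449
grasp_force: 0.0
```

Run:
```python
from h import *
full([.5138,-.0182,.032],1.873)
cv2.imwrite("pics/s4.png",cv2.resize(bot.camera("scene")[150:235,245:345,::-1],(700,595),interpolation=cv2.INTER_CUBIC))
```

```text
clock 9.0 pos [ 0.5129 -0.0185  0.13  ] F [ 0.5  0.1 -0.4] w 0.0449 gf 0.0
row [-0.0002  0.0006  0.0014] [0.     0.0009 0.098 ]
```

View pics/s4.png

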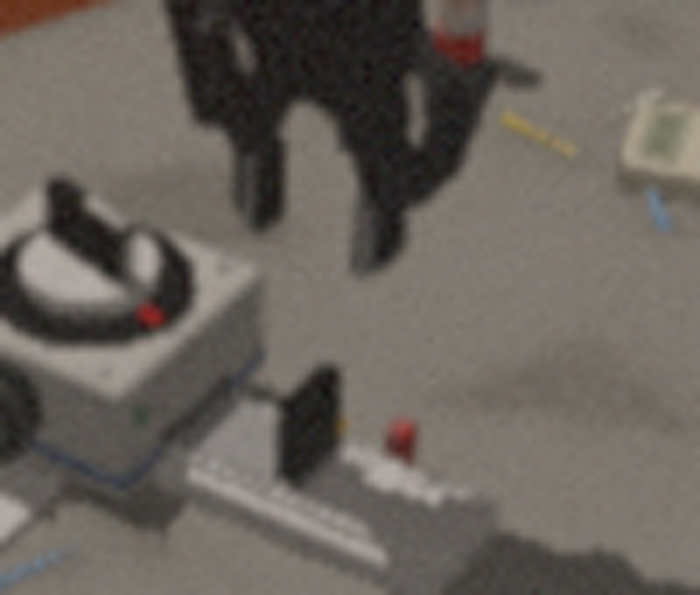

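The open fingers, at (260,220) and (375,265), straddle the tab at (313,420), and the bar points at the tooth. I'll go down and close.

Call:
step_hand([
  {"tz":2, "jaw":0.045},
  {"tz":3.6, "jaw":0.045},
  {"tz":3.92, "jaw":0.045},
  {"tz":3.92, "jaw":0.03},
  {"tz":3.92, "jaw":0.01},
  {"tz":3.92, "jaw":0.005},
  {"tz":3.92, "jaw":0.005},
  {"tz":3.92, "jaw":0.005},
  {"tz":3.92, "jaw":0.005},
])

```text
clock: 10.18
eef_pos: [0.5142, -0.0187, 0.0341]
tool_rot: [0.592, 0.806, 0.0, 0.002]
ft_force: [-3.0, -2.2, 6.2]
grip_width: 0.0113
grasp_force: 59.9
```

Run:
```python
from h import *
full([.5138,-.0182,.032],1.873)
for n,b in(("top",(205,245,265,310)),("scene",(185,235,270,330))):
    cv2.imwrite(f"pics/{n}5.png",cv2.resize(bot.camera(n)[b[0]:b[1],b[2]:b[3],::-1],None,fx=8,fy=8,interpolation=cv2.INTER_CUBIC))
```

```text
clock 10.175 pos [ 0.5142 -0.0187  0.0341] F [-3.  -2.2  6.2] w 0.0113 gf 59.87061560153961
row [0.0025 0.0026 0.0022] [ 0.0006 -0.0002  0.0021]
```

View pics/scene5.png

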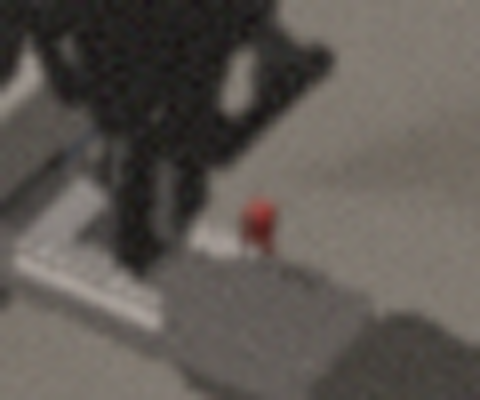

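The tab is gripped, with the slide still against its shut stop and the rider at (260,222). Reference TCP is (0.5142, -0.0187). Now I'll pull out 23 mm.

Units first: shifts go in units of 25 mm and turns go in units of 0.1 rad. So -0.023 m is -0.92, -0.018 m is -0.72.

Call:
step_hand([
  {"ty":-0.24, "jaw":0.005},
  {"ty":-0.48, "jaw":0.005},
  {"ty":-0.72, "jaw":0.005},
  {"ty":-0.92, "jaw":0.005},
  {"ty":-0.92, "jaw":0.005},
  {"ty":-0.92, "jaw":0.005},
  {"ty":-0.92, "jaw":0.005},
])

```text
clock: 11.15
eef_pos: [0.4947, -0.0249, 0.0341]
tool_rot: [0.591, 0.806, 0.002, 0.003]
ft_force: [3.8, 0.1, 5.5]
grip_width: 0.0104
grasp_force: 59.9
```

Run:
```python
from h import *
full([.4922,-.0255,.034],1.873)
q=bot.get_obs();print("travel",-(q["eef_pos"]-[.5142,-.0187,0])@[.955,.2975,0],Ro.from_quat(q["tool_rot"]).apply([0,0,1]).round(4))
t=avg("top",3);s=avg("scene",3)
for n,im,b in(("top",t,(205,245,265,310)),("scene",s,(190,230,280,330))):
    cv2.imwrite(f"pics/{n}6.png",cv2.resize(im[b[0]:b[1],b[2]:b[3],::-1].astype(np.uint8),None,fx=8,fy=8,interpolation=cv2.INTER_CUBIC))
a=cv2.imread("pics/top6.png");b=cv2.imread("pics/scene6.png");cv2.imwrite("pics/both6.png",np.hstack([a,b]))
```

```text
clock 11.15 pos [ 0.4947 -0.0249  0.0341] F [3.8 0.1 5.5] w 0.0104 gf 59.860326647758484
row [0.0076 0.0023 0.0028] [ 0.0002 -0.0026  0.0001]
travel 0.020423435746157615 [ 0.0079  0.     -1.    ]
```

View pics/both6.png

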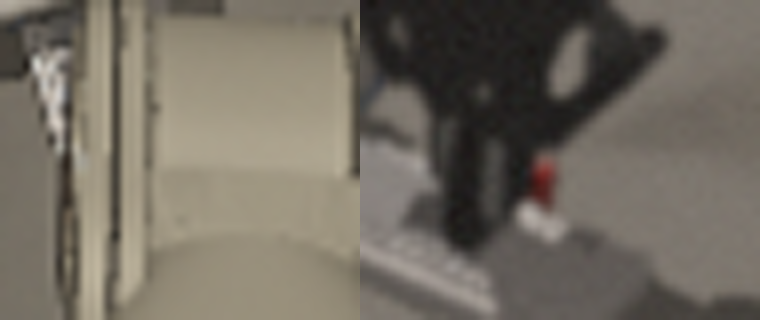

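Pointer is hidden behind the gripper in both views, with the rider at (545,185) in the scene half. By arm measurement the travel is 20.4 mm, so I'll pull out the remainder.

In the tool's units: -0.0027 m is -0.108.

Call:
step_hand([
  {"ty":-0.108, "jaw":0.005},
  {"ty":-0.108, "jaw":0.005},
  {"ty":-0.108, "jaw":0.005},
  {"ty":-0.108, "jaw":0.005},
])

```text
clock: 11.95
eef_pos: [0.4923, -0.0256, 0.0341]
tool_rot: [0.591, 0.806, 0.002, 0.003]
ft_force: [6.0, 0.9, 6.1]
grip_width: 0.0112
grasp_force: 59.9
```

Run:
```python
from h import *
q=bot.get_obs();print(q["eef_pos"],"travel",-(q["eef_pos"]-[.5142,-.0187,0])@[.955,.2975,0],Ro.from_quat(q["tool_rot"]).apply([0,0,1]).round(4),q["ft_force"],q["grip_width"])
def proj(n,X):
    c=_C[n];p=c["mtx"]@(c["R"]@np.array(X)+c["t"]);return (p[:2]/p[2]).round(1)
O=np.array([.6208,.0142,0]);U=lambda x,y,z:O+[x*.9548-y*.2974,x*.2974+y*.9548,z]
for tr in(.0,.021,.023,.025):print(tr,"ptr scene",proj("scene",U(-.112-tr,-.029,.0215)),"tab foot corner",proj("scene",U(-.118-tr,.018,.02)),"tab top corner",proj("scene",U(-.118-tr,-.018,.062)))
s=avg("scene",4)
w=np.minimum(s[...,0],s[...,1])-s[...,2];print(w[206:222,294:308].round().astype(int))
cv2.imwrite("pics/s7.png",cv2.resize(s[195:231,280:325,::-1].astype(np.uint8),(720,576),interpolation=cv2.INTER_CUBIC))
```

```text
[ 0.49233682 -0.02562916  0.03407281] travel 0.022940758929062628 [ 8.2e-03  1.0e-04 -1.0e+00] [6.04472253 0.94689859 6.12036415] 0.011156730501904343Traceback (most recent call last):
  File "<stdin>", line 6, in <module>
  File "<stdin>", line 4, in proj
NameError: name '_C' is not defined
```

Run:
```python
from h import *
from h import _C
def proj(n,X):
    c=_C[n];p=c["mtx"]@(c["R"]@np.array(X)+c["t"]);return (p[:2]/p[2]).round(1)
O=np.array([.6208,.0142,0]);U=lambda x,y,z:O+[x*.9548-y*.2974,x*.2974+y*.9548,z]
for tr in(.0,.021,.023,.025):print(tr,"ptr",proj("scene",U(-.112-tr,-.029,.0215)),"foot front corner",proj("scene",U(-.118-tr,.018,.02)))
s=avg("scene",4)
w=np.minimum(s[...,0],s[...,1])-s[...,2];print(w[208:220,294:308].round().astype(int))
cv2.imwrite("pics/s7.png",cv2.resize(s[195:231,280:325,::-1].astype(np.uint8),(720,576),interpolation=cv2.INTER_CUBIC))
```

```text
0.0 ptr [294.1 210.4] foot front corner [287.3 219.8]
0.021 ptr [300.2 212.9] foot front corner [293.4 222.5]
0.023 ptr [300.7 213.2] foot front corner [294.  222.7]
0.025 ptr [301.3 213.4] foot front corner [294.6 223. ]
[[ 2  2  2  4  1  2  3  3  1  3  3  4  5  8]
 [ 3 -1  4  5  3  2 -1  2  2  3  5  7  8  9]
 [ 1  0  3  5  2  2  3  0  4  4  5  9 10  8]
 [ 1  4  3  4  3  2  0  1  3  4  7  8  8  9]
 [ 3  4  3  4  2  3 -2  4  3  6  7  8  8  8]
 [ 4  1  3  4  4  2  1  4  0  6  7  8  8  9]
 [-1  3  4  4  2  0  1  2  2  5  7  8  8  9]
 [ 0  3  2  4  1  0  2  3  3  4  8  8  8 10]
 [ 2  0  5  2  1  1  4  4  4  7  6  8  8  8]
 [ 1  2  2  2  2  2  4  7  6  6  8  7  8  6]
 [ 2  2  2  2  2  5  5  4  7  6  6  5  6  6]
 [ 2  2  2  3  3  4  4  4  4  5  6  5  4  6]]
```

View pics/s7.png

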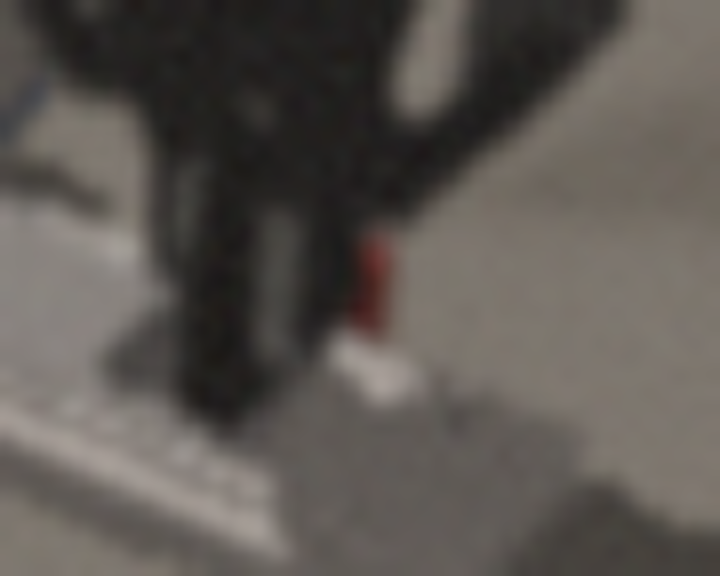

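The tab's near foot corner is at about (235,425) in the crop, or (294.7,221.6) in the image. The prediction for 23 mm is (294.0,222.7), so they agree within about a pixel. The spring force of about 6 N also fits 23 mm. Handing in while gripping.

```bash
python3 -c "
from workcell import bot
print(bot.job_done())"
```

```text
the job is handed in; nothing more can be done
None
```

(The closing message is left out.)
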